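# Tip a batch of cast wheels into the polishing tub

## Robot

A 6-joint arm with a two-finger parallel gripper is mounted at the origin on the work surface. World frame = base frame: x ahead of the robot, y to its left, z up, the work surface at z = 0. Lengths are in mm, angles in rad, forces in N, time in s.
With the tool pointing down it reaches from about 400 to 925 mm from the base axis. Payload 12.5 kg.
Tool frame: the origin (TCP) lies at the very end of the fingers, on their centre line; the grasp point (between the pads) lies 19 mm behind it; x points along the fingers, y is the direction in which the jaws open and shut, and the axes are right-handed (so a half turn about x gives the same grasp; the last joint's range is limited). The gripper opens to 95 mm and grips with 3 to 60 N. Pads are 20 mm wide; open, the fingers measure 119 mm over their backs; the gripper's body (75 mm by 180 mm) begins 59 mm behind the grasp point.
Start: joints at [1.144, 0.491, 1.559, -0, 1.092, -0.106], TCP at [197.062, 593.139, 214.661] pointing down, gripper open.
Joint ranges: [-3.1, 3.1], [-0.84, 2.19], [0.05, 2.79], [-1.13, 4.28], [0.06, 2.93], [-2.69, 2.69]. Speed limits (rad/s): [2.22, 2.22, 2.79, 3.14, 3.14, 3.14].

## Interface

Orientations are given as [roll, pitch, yaw] about the fixed x, y, z axes, in that order (R = Rz(yaw) Ry(pitch) Rx(roll)).
In Python, from cell import env, optics, job gives the robot as it stands.
- The arm moves only by the shell command python3 -m handwheel 'ROWS' [OPENING]. ROWS is JSON, a list of rows, each an object with "travel": the shift along the world's x, y, z in mm, a list of three; "roll": the turn about the world's z in degrees. In form: [{"travel": [dx, dy, dz], "roll": roll}, ...]. A call has 1 to 8 rows; each row is the pose to reach, as a shift and turn from the pose commanded when the call began; what a row does not reach only later rows make up. A row lasts 1/10 s, in which the tool goes at most 50 mm and 8.59 degrees, less where a joint would pass 70% of its speed; a pose out of reach is approached as far as the arm can. A call with a gripper value outside its range is refused whole. OPENING is the closure, from -1 (fully open) to 1 (shut), set as the call begins (- or left out, the last holds). The fingers move at their own pace and stop on an object; the grip force is fixed at half the most. Time passes only in rows, so rows that repeat a pose let the fingers close. It gives the time, the measured TCP pose, the force and the opening at its end, in the units of the state.
- env.state(): the state, without advancing time (a new reading comes with each control period).
- optics.read_camera(name): name is "scene" or "top"; returns the picture (480x640x3 uint8, red, green, blue); there is no depth.
- optics.camera_params(name): a dict with "fx", "fy", "cx", "cy" (pixels), "k1" (the pictures are not rectified: a ray, as slopes to the right and down, at radius r is drawn at 1 + k1 r^2 times it, then the intrinsics apply), "world_from_camera" (4x4, takes a point from camera to world coordinates). Camera axes: x right, y up, looking along -z (the intrinsics and any distortion apply to the point x, -y, -z); pixel columns grow to the right and rows downward; lengths in mm; the calibration is good to about 2 mm. A picture is of the moment at which its call begins. camera_params takes no time and is no camera call.
- job.job_done(): hands the job in, once; it reports no verdict.
The state is a dict: "t": time; "joints": joint angles; "qvel": joint speeds; "tau": joint torques, N m; "eef_pos": TCP position; "tcp_rot": TCP orientation; "ft_force": force on the tool from outside, world axes, zero at the start; "moment": the same for the moment, N m; "opening": opening from 0.0 (shut) to 1.0 (fully open).
Only numpy, scipy, OpenCV 4.12 (cv2) and the standard library are available. Lean on these libraries where they do the work, as an engineer would, in place of code of your own. Each camera call takes 0.05 s, during which the arm holds its last target.

## Task

First put every loose cast-resin wheel from the bench into the hinged tilt tray, keeping them away from its open edge. Then turn the load collar to the number of wheels in this batch and let go of it, and after that lift the tray by its edge handle until all the wheels have slid into the tub. Finally lower the tray gently by the handle, without dropping it, until it is fully down; leave the other things on the bench where they stand.

Things in the scene. Friction and masses are not known exactly. Their poses are not given: they have to be found in the camera images.
- wheel1: Grey cast-resin model wheel: plain disc 32 mm diameter, 18 mm high, 25 g, lying flat on the cutting mat (mat surface at z = 3 mm) at the start. Origin: centre of its underside; z along its axle. Four to six wheels are there: wheel1 to wheel3 always, wheel4, wheel5 and wheel6 each may be absent (None). All present ones are one batch. A wheel may get knocked 2 to 4 cm aside during the job.
- wheel2: Grey cast-resin model wheel: plain disc 32 mm diameter, 18 mm high, 25 g, lying flat on the cutting mat (mat surface at z = 3 mm) at the start. Origin: centre of its underside; z along its axle. Four to six wheels are there: wheel1 to wheel3 always, wheel4, wheel5 and wheel6 each may be absent (None). All present ones are one batch. A wheel may get knocked 2 to 4 cm aside during the job.
- wheel3: Grey cast-resin model wheel: plain disc 32 mm diameter, 18 mm high, 25 g, lying flat on the cutting mat (mat surface at z = 3 mm) at the start. Origin: centre of its underside; z along its axle. Four to six wheels are there: wheel1 to wheel3 always, wheel4, wheel5 and wheel6 each may be absent (None). All present ones are one batch. A wheel may get knocked 2 to 4 cm aside during the job.
- wheel4: Grey cast-resin model wheel: plain disc 32 mm diameter, 18 mm high, 25 g, lying flat on the cutting mat (mat surface at z = 3 mm) at the start. Origin: centre of its underside; z along its axle. Four to six wheels are there: wheel1 to wheel3 always, wheel4, wheel5 and wheel6 each may be absent (None). All present ones are one batch. A wheel may get knocked 2 to 4 cm aside during the job.
- wheel5: Grey cast-resin model wheel: plain disc 32 mm diameter, 18 mm high, 25 g, lying flat on the cutting mat (mat surface at z = 3 mm) at the start. Origin: centre of its underside; z along its axle. Four to six wheels are there: wheel1 to wheel3 always, wheel4, wheel5 and wheel6 each may be absent (None). All present ones are one batch. A wheel may get knocked 2 to 4 cm aside during the job.
- wheel6: Grey cast-resin model wheel: plain disc 32 mm diameter, 18 mm high, 25 g, lying flat on the cutting mat (mat surface at z = 3 mm) at the start. Origin: centre of its underside; z along its axle. Four to six wheels are there: wheel1 to wheel3 always, wheel4, wheel5 and wheel6 each may be absent (None). All present ones are one batch. A wheel may get knocked 2 to 4 cm aside during the job.
- station: Fixed polishing station with hinged aluminium tray and grey tub on one base plate. Origin: on the table, midway under the hinge line. Its x axis points level from the tray towards the tub, z up; the hinge line runs along its y axis.
- tray (a joint): Tray angle, rad: 0 fully down (it then slopes 0.10 rad down away from the tub, so wheels stay put), grows as the handle edge is lifted, stop at 1.0. Free hinge: the 0.5 kg tray falls by its own weight if let go. Wheels begin to slide at about 0.35 to 0.5; 0.8 to 0.9 empties it surely. Lifting takes about 2.5 N plus the wheels' weight at the handle. Gently means slower than 1.5 rad/s; let go only within about 3 mm of fully down.
- tray_hinge (a point): Middle of the tray's hinge line, 78 mm above the table, at the open edge of the tray floor, beside the tub. Its axes turn with the tray: x towards the tub, y along the hinge, z out of the floor.
- tray_floor (a point): Centre of the upper face of the tray floor, 100 mm from the hinge. Inside the tray is 200 mm (x) by 180 mm (y); walls 22 mm high and 3 mm thick on both sides and at the handle end, none at the hinge. Axes as tray_hinge.
- tray_handle (a point): Middle of the tray's handle: a round steel bar 12 mm thick, 100 mm long along the hinge direction, held at both ends by 10 mm posts. The bar is 240 mm from the hinge, 10 mm above the floor plane, 37 mm clear (from its centre) beyond the end wall; about 64 mm above the table when down. It may be pinched from above midway between the posts and turns between the fingers as the tray tilts.
- tub_floor (a point): Centre of the rubber floor of the open tub, 20 mm above the table. Inside 170 mm (station x) by 202 mm (station y); walls to 50 mm (tray side), 80 mm (sides) and 90 mm (far side) above the table.
- collar (a joint): Angle of the load collar, rad: 0.40 times the number its pointer line shows (0 to 6; 0 at number 0, 2.4 at 6), growing anticlockwise seen from above. It clicks into each number (about 0.05 N m to turn) and centres itself when released within about 0.12 rad of it. It starts at 0, 1 or 2. Within 0.1 rad of the number counts as set.
- collar_grip (a point): On the collar's vertical axis, 60 mm above the table, at the height to grip: a knurled aluminium sleeve 40 mm diameter, from 32 to 76 mm above the table, turning in a black round base 116 mm diameter, 12 mm high, with the white numbers 0 to 6 on it (a 68 mm boss reaches 30 mm height). A black line on the sleeve's top and skirt points to the number.
- tape: Bystander: roll of masking tape lying flat, 60 mm diameter, 18 mm high, with a 42 mm hole; not a wheel. Origin: centre of underside.
- jar_a: Bystander: small paint jar, 36 mm diameter, 42 mm high, beyond the collar. Origin: centre of underside.
- jar_b: Bystander: small paint jar, 36 mm diameter, 42 mm high, far right. Origin: centre of underside.
- jar_c: Bystander: small paint jar, 36 mm diameter, 42 mm high, beside the mat. Origin: centre of underside.
- thinner: Bystander: thinner bottle, 68 mm diameter, 160 mm high. Origin: centre of underside.
- palette: Bystander: white divided paint palette, 100 by 75 by 14 mm. Origin: centre of underside.
- brush: Bystander: paint brush lying flat, 170 mm long. Origin at its underside.
- driver: Bystander: small screwdriver lying flat, 160 mm long. Origin at its underside.

How it is judged:
By the outcome, as a careful person would: the job done as asked, in the order asked, and still so for the second after the job is handed in, with the robot touching nothing.
Of wheel4, wheel5, wheel6 only 1 to 3 are there at a start; the rules pass over those that are not, and their reading is None.
At some moment in a run one of wheel1, wheel2, wheel3, wheel4, wheel5, wheel6 may be knocked a few centimetres aside while the robot is not near it.
It also fails if it takes over 210 s, if anything falls off the work surface, if the arm or the gripper's body presses on something with over 40 N, if the wrist force passes 120 N, or if a joint passes its speed limit or range.

## Working session

There is one attempt and no reset: what is moved stays moved. The work goes in short steps, Python scripts to look and compute and a shell command to move; the robot and the scene stay as the last step left them, time stands still between calls to the robot, and variables do not carry over. Pictures are saved under pics/ and viewed, and the job is handed in when it is done.

```bash
ls; mkdir -p pics; python3 - <<'E'
from cell import env, optics, job
import cv2
for n in ("scene","top"):
    cv2.imwrite(f"pics/{n}0.png", optics.read_camera(n)[:,:,::-1])
    print(n, optics.camera_params(n))
print(env.state())
E
```

```text
pics
scene {'fx': 507.64148500270466, 'fy': 507.64148500270466, 'cx': 330.4795898924839, 'cy': 238.26372042765175, 'k1': 0.013311024401015694, 'world_from_camera': array([[ 4.63583223e-01, -7.39650483e-01,  4.87860388e-01,
         1.20438387e+03],
       [ 8.86046524e-01,  3.84815972e-01, -2.58530897e-01,
        -4.12063535e+02],
       [ 3.48603359e-03,  5.52117588e-01,  8.33758968e-01,
         1.07848820e+03],
       [ 0.00000000e+00,  0.00000000e+00,  0.00000000e+00,
         1.00000000e+00]])}
top {'fx': 595.5865907103987, 'fy': 595.5865907103987, 'cx': 336.4158239863832, 'cy': 247.69772651719745, 'k1': 0.05043849712560693, 'world_from_camera': array([[-2.15758023e-03,  9.81205945e-01, -1.92951388e-01,
         3.60779547e+02],
       [-9.99911603e-01,  4.14650955e-04,  1.32896038e-02,
        -7.87158248e+01],
       [ 1.31198457e-02,  1.92963005e-01,  9.81118315e-01,
         1.34898810e+03],
       [ 0.00000000e+00,  0.00000000e+00,  0.00000000e+00,
         1.00000000e+00]])}
{'t': 0.1, 'joints': array([ 1.14442193e+00,  4.91472909e-01,  1.55940088e+00,  1.92573164e-06,
        1.09171696e+00, -1.05607347e-01]), 'qvel': array([ 0.00089662,  0.00073558, -0.00104433,  0.00063728, -0.00088961,
        0.00022533]), 'tau': array([ 1.92389758e-03, -6.13630342e+01, -2.58608669e+01,  6.93726051e-02,
        4.70219110e-02, -6.71134239e-05]), 'eef_pos': array([196.94749601, 592.92016289, 214.13231339]), 'tcp_rot': array([-1.67811497,  1.56979823, -1.99888291]), 'ft_force': array([-0.42133287, -0.34397714, -0.40968138]), 'moment': array([-0.04051175,  0.0230907 ,  0.01347875]), 'opening': 0.9968339539176433}
```

View pics/top0.png

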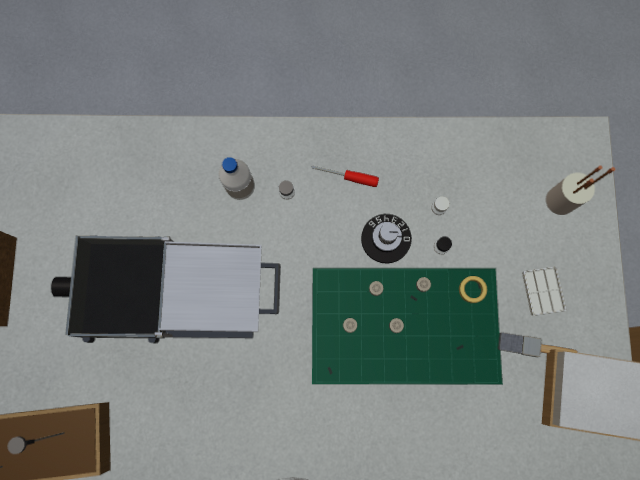

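View pics/scene0.png

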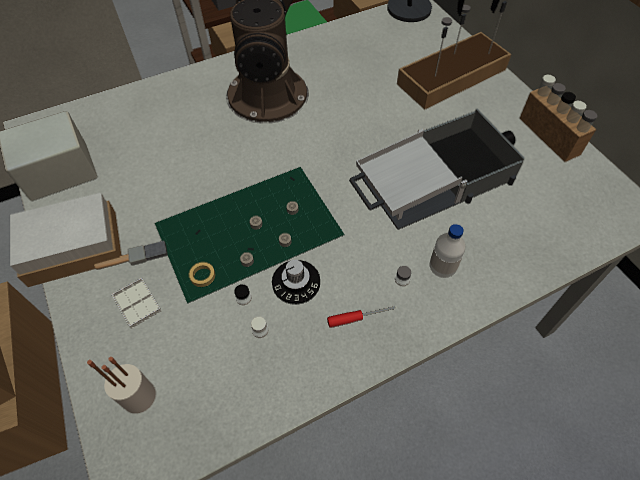

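The top view shows four wheels on the mat at about (376,288), (424,284), (350,325) and (396,325). The tape is at (473,289), the collar at (387,237), and the tray floor spans (163–260, 247–332) with its handle at (278,288).

```bash
cat > h.py <<'E'
from cell import env, optics, job
import numpy as np, cv2
def ray(name,u,v):
    p=optics.camera_params(name); K=np.array([[p['fx'],0,p['cx']],[0,p['fy'],p['cy']],[0,0,1]])
    q=cv2.undistortPoints(np.array([[[u,v]]],float),K,np.array([p['k1'],0,0,0,0]))[0,0]
    T=p['world_from_camera']; d=T[:3,:3]@np.array([q[0],-q[1],-1.]); return T[:3,3],d
def onz(name,u,v,z):
    o,d=ray(name,u,v); return o+d*(z-o[2])/d[2]
def tri(a,b):
    o1,d1=ray('top',*a);o2,d2=ray('scene',*b)
    s=np.linalg.lstsq(np.c_[d1,-d2],o2-o1,rcond=None)[0]
    p,q=o1+s[0]*d1,o2+s[1]*d2
    return (p+q)/2,np.linalg.norm(p-q)
def proj(name,X):
    p=optics.camera_params(name); T=p['world_from_camera']; c=T[:3,:3].T@(np.array(X,float)-T[:3,3])
    x,y=c[0]/-c[2],-c[1]/-c[2]; f=1+p['k1']*(x*x+y*y)
    return p['fx']*x*f+p['cx'],p['fy']*y*f+p['cy']
def wheels(im=None,name='top'):
    "non-green blobs inside the mat"
    if im is None: im=optics.read_camera(name)
    hsv=cv2.cvtColor(im,cv2.COLOR_RGB2HSV)
    g=cv2.inRange(hsv,(60,100,20),(95,255,255))
    g=cv2.morphologyEx(g,cv2.MORPH_OPEN,np.ones((5,5)))
    cs,_=cv2.findContours(g,cv2.RETR_EXTERNAL,cv2.CHAIN_APPROX_SIMPLE)
    mat=np.zeros_like(g);cv2.drawContours(mat,[cv2.convexHull(max(cs,key=cv2.contourArea))],-1,255,-1)
    r=cv2.inRange(hsv,(0,0,70),(50,150,255))&mat
    r=cv2.morphologyEx(r,cv2.MORPH_CLOSE,np.ones((5,5)))
    n,_,st,ce=cv2.connectedComponentsWithStats(r)
    return [(tuple(ce[i].round(1)),tuple(st[i,2:5])) for i in range(1,n) if st[i,4]>40]
E
python3 - <<'E'
from h import *
for n in('top','scene'):
    print(n)
    for c,s in wheels(name=n): print(c,s,onz(n,*c,19).round(1))
im=optics.read_camera('top');print('collar z76',onz('top',390,232,76))
cv2.imwrite('pics/ct.png',cv2.resize(im[190:370,40:440,::-1],None,fx=2,fy=2,interpolation=cv2.INTER_CUBIC))
im=im[200:275,350:470];cv2.imwrite('pics/col.png',cv2.resize(im[:,:,::-1],None,fx=6,fy=6,interpolation=cv2.INTER_CUBIC))
im=optics.read_camera('scene')
cv2.imwrite('pics/cs.png',cv2.resize(im[90:240,330:540,::-1],None,fx=3.5,fy=3.5,interpolation=cv2.INTER_CUBIC))
cv2.imwrite('pics/cols.png',cv2.resize(im[245:325,230:340,::-1],None,fx=7,fy=7,interpolation=cv2.INTER_CUBIC))
E
```

```text
top
(np.float64(423.4), np.float64(283.9)) (np.int32(14), np.int32(15), np.int32(159)) [ 539.4 -292.3   19. ]
(np.float64(472.8), np.float64(288.8)) (np.int32(28), np.int32(27), np.int32(378)) [ 528.4 -402.9   19. ]
(np.float64(375.8), np.float64(287.8)) (np.int32(14), np.int32(15), np.int32(158)) [ 530.5 -185.    19. ]
(np.float64(349.6), np.float64(324.8)) (np.int32(14), np.int32(15), np.int32(163)) [ 448.  -125.6   19. ]
(np.float64(396.2), np.float64(325.2)) (np.int32(14), np.int32(15), np.int32(162)) [ 447.1 -229.    19. ]
scene
(np.float64(292.1), np.float64(205.9)) (np.int32(11), np.int32(11), np.int32(98)) [ 448.3 -125.5   19. ]
(np.float64(255.9), np.float64(221.0)) (np.int32(12), np.int32(13), np.int32(111)) [ 449.4 -228.3   19. ]
(np.float64(285.0), np.float64(238.5)) (np.int32(12), np.int32(14), np.int32(121)) [ 532.6 -184.8   19. ]
(np.float64(246.2), np.float64(257.7)) (np.int32(13), np.int32(15), np.int32(123)) [ 540.  -292.2   19. ]
(np.float64(201.7), np.float64(273.6)) (np.int32(26), np.int32(25), np.int32(366)) [ 532.2 -403.3   19. ]
collar z76 [ 646.24205047 -213.47631398   76.        ]
```

View pics/col.png

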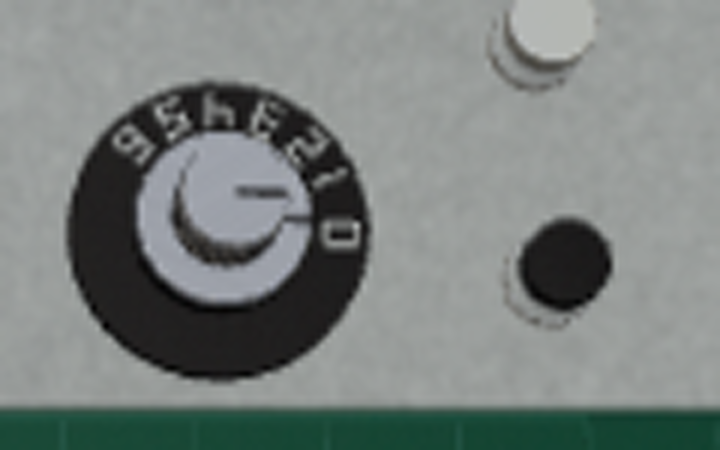

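View pics/ct.png

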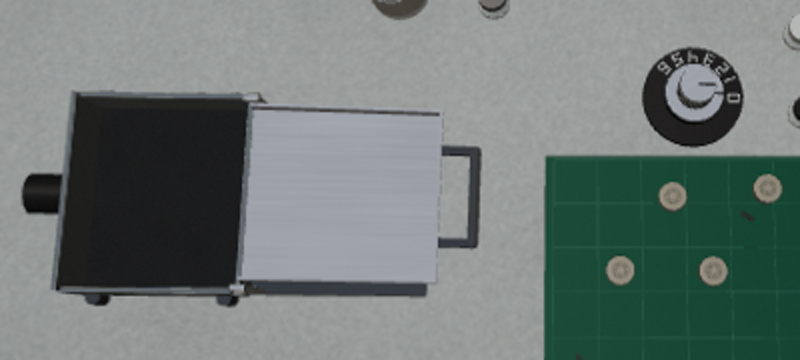

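View pics/cs.png

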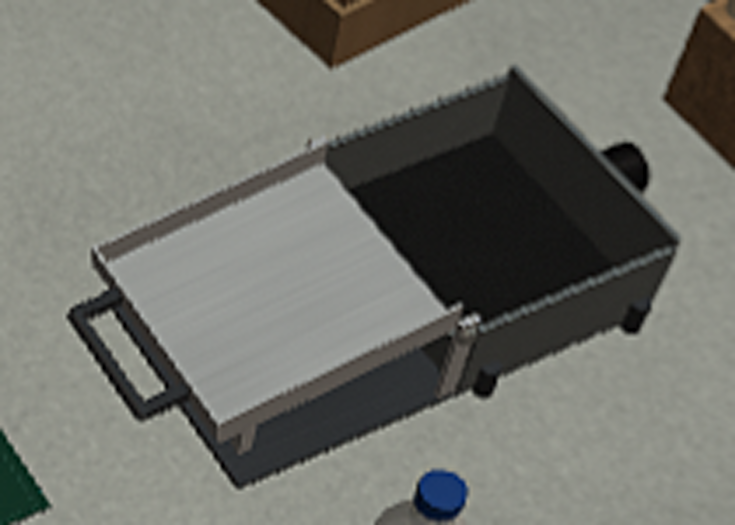

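View pics/cols.png

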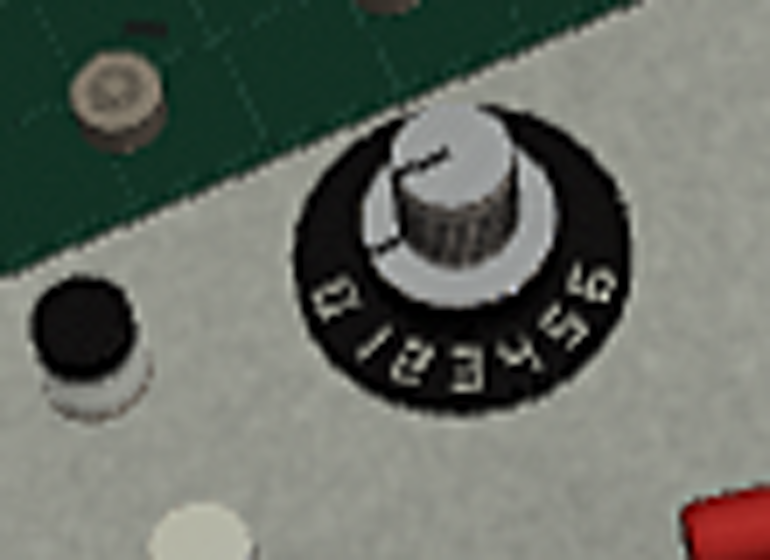

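```bash
python3 - <<'E'
from h import *
print('collar',tri((389.2,229.6),(294.7,266.7)), onz('top',389.2,229.6,76),onz('scene',294.7,266.7,76))
t=lambda x,y:(40+x/2-.25,190+y/2-.25)
s=lambda x,y:(330+x/3.5-.3,90+y/3.5-.3)
print('hA',tri(t(475,148),s(143,415)),onz('top',*t(475,148),64))
print('hB',tri(t(472,246),s(72,316)),onz('top',*t(472,246),64))
# tub corners tops far side z=90
print('tubA',tri(t(76,93),s(678,241)))
print('tubB',tri(t(56,289),s(514,70)))
# end wall tops
print('wA',tri(t(441,112),s(222,425)))
print('wB',tri(t(437,282),s(95,250)))
E
```

```text
collar (array([ 650.96101281, -210.97812359,   79.71896235]), np.float64(0.9819533911257331)) [ 651.63330957 -211.8248503    76.        ] [ 649.0838157  -209.77193461   76.        ]
hA (array([577.59200691,  32.93814187,  64.20310659]), np.float64(0.42340880801842684)) [577.71694909  33.14973231  64.        ]
hB (array([471.17348538,  34.33101395,  60.10020721]), np.float64(1.0722046685658084)) [471.05607645  34.48144354  64.        ]
tubA (array([634.55700148, 458.20387526,  85.62413688]), np.float64(2.2535940331488598))
tubB (array([427.25881566, 461.87497888,  84.21543404]), np.float64(2.42021025341084))
wA (array([616.49417304,  71.43861011,  74.35982527]), np.float64(3.479983314446213))
wB (array([433.07214357,  71.51920003,  75.61742611]), np.float64(4.066987522273116))
```

```bash
python3 - <<'E'
from h import *
from scipy.spatial.transform import Rotation as R
s=env.state();print(R.from_euler('xyz',s['tcp_rot']).as_matrix().round(3))
E
python3 -m handwheel '[{"travel":[0,0,-10],"roll":0}]' -0.2; python3 -m handwheel '[{"travel":[50,-20,0],"roll":0},{"travel":[100,-40,0],"roll":0},{"travel":[150,-80,0],"roll":0},{"travel":[200,-120,0],"roll":0},{"travel":[250,-160,0],"roll":0},{"travel":[280,-200,0],"roll":0}]'
```

```text
[[-0.     0.315  0.949]
 [-0.     0.949 -0.315]
 [-1.    -0.    -0.   ]]
t: 0.4
eef_pos: [197.2, 593.6, 205.3]
tcp_rot: [1.461, 1.569, 1.14]
ft_force: [-0.0, -0.9, -0.7]
opening: 0.959
t: 1.0
eef_pos: [444.7, 426.7, 203.8]
tcp_rot: [-2.346, 1.571, -2.667]
ft_force: [-0.1, 0.5, 0.2]
opening: 0.603
```

```bash
python3 -m handwheel '[{"travel":[-3,-45,0],"roll":4},{"travel":[-6,-90,0],"roll":8},{"travel":[-9,-135,0],"roll":12},{"travel":[-12,-180,0],"roll":16},{"travel":[-15,-225,0],"roll":17.5},{"travel":[-18,-270,0],"roll":17.5},{"travel":[-20,-310,0],"roll":17.5},{"travel":[-20,-310,0],"roll":17.5}]'; python3 - <<'E'
from h import *
for n in('top','scene'):
    im=optics.read_camera(n);cv2.imwrite(f'pics/{n}1.png',im[:,:,::-1])
    for c,s in wheels(im,n): print(c,s,onz(n,*c,19).round(1))
s=env.state();print(s['eef_pos'],s['joints'])
E
```

```text
t: 1.8
eef_pos: [422.6, 114.8, 204.3]
tcp_rot: [-2.426, 1.57, -2.445]
ft_force: [0.3, 0.3, 0.4]
opening: 0.602
(np.float64(423.3), np.float64(283.9)) (np.int32(15), np.int32(15), np.int32(161)) [ 539.4 -292.1   19. ]
(np.float64(472.7), np.float64(288.9)) (np.int32(28), np.int32(27), np.int32(388)) [ 528.2 -402.6   19. ]
(np.float64(375.8), np.float64(287.9)) (np.int32(14), np.int32(15), np.int32(159)) [ 530.3 -185.    19. ]
(np.float64(349.7), np.float64(324.8)) (np.int32(14), np.int32(15), np.int32(164)) [ 448.  -125.8   19. ]
(np.float64(396.2), np.float64(325.2)) (np.int32(14), np.int32(15), np.int32(160)) [ 447.1 -229.    19. ]
(np.float64(292.2), np.float64(206.2)) (np.int32(11), np.int32(11), np.int32(103)) [ 449.3 -125.7   19. ]
(np.float64(255.8), np.float64(221.0)) (np.int32(12), np.int32(13), np.int32(112)) [ 449.3 -228.5   19. ]
(np.float64(285.0), np.float64(238.5)) (np.int32(12), np.int32(14), np.int32(121)) [ 532.6 -184.8   19. ]
(np.float64(246.5), np.float64(257.9)) (np.int32(13), np.int32(15), np.int32(131)) [ 540.8 -291.8   19. ]
(np.float64(201.7), np.float64(273.6)) (np.int32(26), np.int32(25), np.int32(367)) [ 532.2 -403.3   19. ]
[423.23448027 117.49862062 204.46781128] [ 1.20081794e-01  2.40955876e-01  2.00393068e+00  2.43860898e-04
  8.96588560e-01 -1.43319849e+00]
```

```bash
python3 -m handwheel '[{"travel":[5,-46,0],"roll":0},{"travel":[10,-92,0],"roll":0},{"travel":[15,-138,0],"roll":0},{"travel":[20,-184,-5],"roll":0},{"travel":[25,-227,-15],"roll":0},{"travel":[25,-243,-60],"roll":0},{"travel":[25,-243,-100],"roll":0},{"travel":[25,-243,-100],"roll":0}]'; python3 -m handwheel '[{"travel":[0,0,0],"roll":0},{"travel":[0,0,0],"roll":0}]'
```

```text
t: 2.7
eef_pos: [446.6, -123.6, 100.9]
tcp_rot: [2.72, 1.563, 2.704]
ft_force: [-0.1, -0.2, 0.5]
opening: 0.599
t: 2.9
eef_pos: [449.2, -124.4, 106.3]
tcp_rot: [-0.336, 1.569, -0.35]
ft_force: [-0.6, 0.1, -0.3]
opening: 0.598
```

```bash
python3 -m handwheel '[{"travel":[0,-1,-40],"roll":0},{"travel":[0,-1,-70],"roll":0},{"travel":[0,-1,-90],"roll":0},{"travel":[0,-1,-99],"roll":0},{"travel":[0,-1,-99],"roll":0},{"travel":[0,-1,-99],"roll":0}]'; python3 -m handwheel '[{"travel":[0,0,0],"roll":0},{"travel":[0,0,0],"roll":0},{"travel":[0,0,0],"roll":0},{"travel":[0,0,0],"roll":0},{"travel":[0,0,0],"roll":0}]' 1;python3 -m handwheel '[{"travel":[0,0,20],"roll":0},{"travel":[0,0,60],"roll":0},{"travel":[0,0,110],"roll":0},{"travel":[0,0,130],"roll":0},{"travel":[0,0,130],"roll":0}]'
```

```text
t: 3.5
eef_pos: [448.9, -126.0, 6.9]
tcp_rot: [-0.351, 1.569, -0.366]
ft_force: [-0.3, -0.7, 1.2]
opening: 0.604
t: 4.0
eef_pos: [448.3, -126.0, 6.0]
tcp_rot: [-0.164, 1.57, -0.179]
ft_force: [-1.1, -0.1, 5.5]
opening: 0.329
t: 4.5
eef_pos: [449.2, -126.4, 138.2]
tcp_rot: [-0.386, 1.566, -0.401]
ft_force: [-0.0, 0.2, -0.8]
opening: 0.329
```

```bash
python3 - <<'E'
from h import *
for n in('top','scene'):
    im=optics.read_camera(n);cv2.imwrite(f'pics/{n}2.png',im[:,:,::-1])
    for c,s in wheels(im,n): print(c,s,onz(n,*c,19).round(1))
s=env.state();print(s['eef_pos'],s['opening'])
E
```

```text
(np.float64(423.3), np.float64(283.9)) (np.int32(15), np.int32(15), np.int32(160)) [ 539.4 -292.1   19. ]
(np.float64(472.7), np.float64(288.8)) (np.int32(28), np.int32(27), np.int32(383)) [ 528.4 -402.6   19. ]
(np.float64(378.6), np.float64(317.3)) (np.int32(55), np.int32(98), np.int32(2342)) [ 464.6 -190.3   19. ]
(np.float64(290.0), np.float64(176.2)) (np.int32(11), np.int32(8), np.int32(58)) [354.1 -87.4  19. ]
(np.float64(255.8), np.float64(221.0)) (np.int32(12), np.int32(13), np.int32(112)) [ 449.3 -228.5   19. ]
(np.float64(285.0), np.float64(238.5)) (np.int32(12), np.int32(14), np.int32(121)) [ 532.6 -184.8   19. ]
(np.float64(246.5), np.float64(258.1)) (np.int32(13), np.int32(15), np.int32(134)) [ 541.3 -292.    19. ]
(np.float64(201.7), np.float64(273.7)) (np.int32(26), np.int32(25), np.int32(373)) [ 532.4 -403.4   19. ]
[ 447.90566338 -125.84144671  135.30574139] 0.33149525361810583
```

View pics/scene2.png

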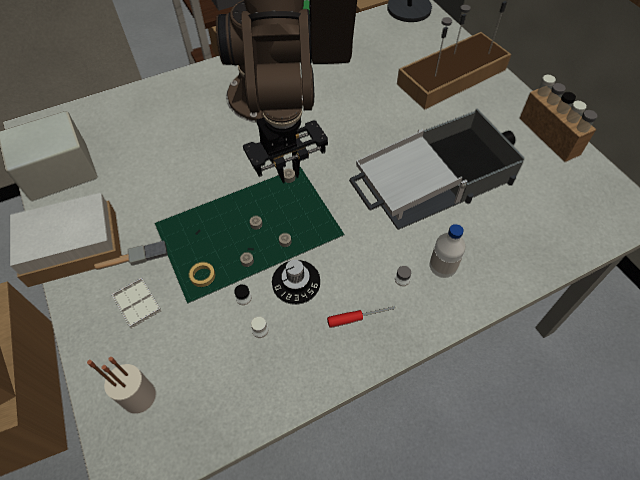

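```bash
python3 -m handwheel '[{"travel":[2,45,10],"roll":0},{"travel":[4,93,15],"roll":0},{"travel":[7,142,15],"roll":0},{"travel":[10,191,15],"roll":0},{"travel":[13,235,15],"roll":0},{"travel":[15,270,15],"roll":0},{"travel":[15,280,-5],"roll":0},{"travel":[15,280,-40],"roll":0}]'; python3 -m handwheel '[{"travel":[0,0,0],"roll":0},{"travel":[0,0,-8],"roll":0},{"travel":[0,0,-16],"roll":0},{"travel":[0,0,-22],"roll":0},{"travel":[0,0,-24],"roll":0},{"travel":[0,0,-24],"roll":0}]'
```

```text
t: 5.4
eef_pos: [463.3, 155.9, 94.6]
tcp_rot: [0.329, 1.569, 0.316]
ft_force: [0.1, -0.2, -1.2]
opening: 0.327
t: 6.0
eef_pos: [463.2, 153.9, 71.7]
tcp_rot: [0.855, 1.571, 0.839]
ft_force: [-0.5, 1.1, -0.1]
opening: 0.329
```

```bash
python3 -m handwheel '[{"travel":[0,0,0],"roll":0},{"travel":[0,0,0],"roll":0},{"travel":[0,0,0],"roll":0},{"travel":[0,0,15],"roll":0},{"travel":[0,0,50],"roll":0},{"travel":[0,0,75],"roll":0},{"travel":[0,-20,80],"roll":0}]' -0.2; python3 -m handwheel '[{"travel":[-2,-45,0],"roll":0},{"travel":[-4,-92,0],"roll":0},{"travel":[-6,-140,0],"roll":0},{"travel":[-8,-188,0],"roll":0},{"travel":[-10,-236,0],"roll":0},{"travel":[-13,-284,0],"roll":0},{"travel":[-15,-325,-5],"roll":0},{"travel":[-15,-362,-20],"roll":0}]'; python3 - <<'E'
from h import *
for n in('top','scene'):
    im=optics.read_camera(n);cv2.imwrite(f'pics/{n}3.png',im[:,:,::-1])
    for c,s in wheels(im,n): print(c,s,onz(n,*c,19).round(1))
s=env.state();print(s['eef_pos'],s['opening'])
E
```

```text
t: 6.7
eef_pos: [464.2, 135.1, 154.4]
tcp_rot: [0.219, 1.566, 0.205]
ft_force: [1.1, -0.1, -1.1]
opening: 0.599
t: 7.5
eef_pos: [448.2, -230.5, 132.5]
tcp_rot: [-0.573, 1.568, -0.59]
ft_force: [1.0, 0.4, 0.0]
opening: 0.601
(np.float64(375.9), np.float64(288.0)) (np.int32(14), np.int32(15), np.int32(162)) [ 530.1 -185.3   19. ]
(np.float64(255.8), np.float64(221.0)) (np.int32(12), np.int32(13), np.int32(112)) [ 449.3 -228.5   19. ]
(np.float64(285.0), np.float64(238.6)) (np.int32(12), np.int32(14), np.int32(122)) [ 532.8 -184.9   19. ]
(np.float64(246.5), np.float64(258.1)) (np.int32(13), np.int32(15), np.int32(135)) [ 541.3 -292.    19. ]
(np.float64(201.7), np.float64(273.7)) (np.int32(26), np.int32(25), np.int32(375)) [ 532.4 -403.4   19. ]
[ 447.72476069 -231.38541396  130.46759071] 0.6015658813554635
```

View pics/scene3.png

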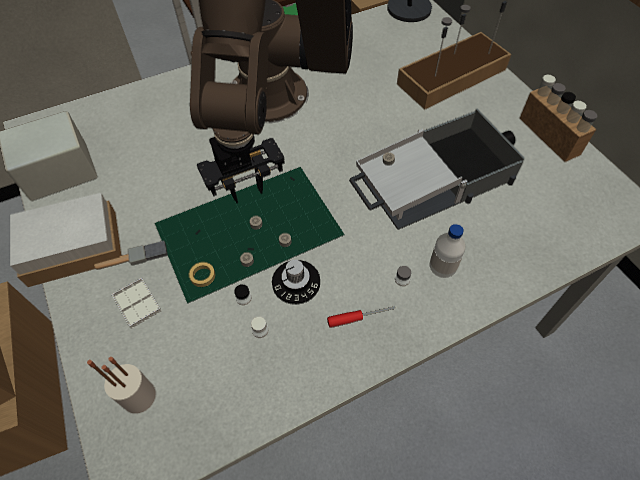

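Wheel 1 is in the tray at scene pixel (389,158). The next wheel is at (256,221), about (448,-229), and hasn't moved.

```bash
python3 -m handwheel '[{"travel":[0.5,2.5,-40],"roll":0},{"travel":[0.5,2.5,-80],"roll":0},{"travel":[0.5,2.5,-110],"roll":0},{"travel":[0.5,2.5,-124],"roll":0},{"travel":[0.5,2.5,-124],"roll":0},{"travel":[0.5,2.5,-124],"roll":0}]'; python3 -m handwheel '[{"travel":[0,0,0],"roll":0},{"travel":[0,0,0],"roll":0},{"travel":[0,0,0],"roll":0},{"travel":[0,0,0],"roll":0},{"travel":[0,0,0],"roll":0}]' 1;python3 -m handwheel '[{"travel":[0,0,20],"roll":0},{"travel":[0,0,60],"roll":0},{"travel":[0,0,110],"roll":0},{"travel":[0,0,140],"roll":0},{"travel":[10,40,145],"roll":0},{"travel":[20,84,145],"roll":0},{"travel":[30,130,145],"roll":0},{"travel":[40,175,145],"roll":0}]'
```

```text
t: 8.2
eef_pos: [448.9, -225.1, 8.2]
tcp_rot: [1.274, 1.571, 1.26]
ft_force: [-0.3, -0.0, 0.3]
opening: 0.599
t: 8.7
eef_pos: [448.9, -225.5, 8.1]
tcp_rot: [-0.444, 1.57, -0.46]
ft_force: [-0.0, 1.2, 6.0]
opening: 0.325
t: 9.5
eef_pos: [488.6, -48.8, 152.9]
tcp_rot: [0.045, 1.57, 0.029]
ft_force: [1.1, -0.9, -0.5]
opening: 0.328
```

```bash
python3 -m handwheel '[{"travel":[5,48,0],"roll":0},{"travel":[9,96,0],"roll":0},{"travel":[13,144,0],"roll":0},{"travel":[17,185,0],"roll":0},{"travel":[17,203,-20],"roll":0},{"travel":[17,203,-50],"roll":0},{"travel":[17,203,-55],"roll":0},{"travel":[17,203,-55],"roll":0}]'; python3 -m handwheel '[{"travel":[0,0,0],"roll":0},{"travel":[0,0,-8],"roll":0},{"travel":[0,0,-16],"roll":0},{"travel":[0,0,-22],"roll":0},{"travel":[0,0,-25],"roll":0},{"travel":[0,0,-25],"roll":0}]'; python3 -m handwheel '[{"travel":[0,0,0],"roll":0}]'
```

```text
t: 10.3
eef_pos: [505.3, 152.3, 97.3]
tcp_rot: [-2.984, 1.569, -2.999]
ft_force: [0.8, -0.8, 0.3]
opening: 0.33
t: 10.9
eef_pos: [505.5, 152.5, 72.3]
tcp_rot: [-3.053, 1.57, -3.069]
ft_force: [0.4, 0.7, -0.4]
opening: 0.33
t: 11.0
eef_pos: [505.6, 152.5, 72.5]
tcp_rot: [2.888, 1.571, 2.873]
ft_force: [-0.0, 0.5, -0.7]
opening: 0.329
```

```bash
python3 -m handwheel '[{"travel":[0,0,0],"roll":0},{"travel":[0,0,0],"roll":0},{"travel":[0,0,0],"roll":0},{"travel":[0,0,15],"roll":0},{"travel":[0,0,50],"roll":0},{"travel":[0,0,75],"roll":0},{"travel":[0,-20,80],"roll":0}]' -0.2; python3 -m handwheel '[{"travel":[4,-45,0],"roll":0},{"travel":[8,-92,0],"roll":0},{"travel":[12,-140,0],"roll":0},{"travel":[16,-188,0],"roll":0},{"travel":[20,-236,0],"roll":0},{"travel":[24,-284,0],"roll":0},{"travel":[26,-317,-15],"roll":0},{"travel":[26,-317,-40],"roll":0}]'; python3 - <<'E'
from h import *
for n in('top','scene'):
    im=optics.read_camera(n);cv2.imwrite(f'pics/{n}4.png',im[:,:,::-1])
    for c,s in wheels(im,n): print(c,s,onz(n,*c,19).round(1))
s=env.state();print(s['eef_pos'],s['opening'])
E
```

```text
t: 11.7
eef_pos: [506.7, 133.7, 155.4]
tcp_rot: [0.21, 1.566, 0.196]
ft_force: [0.5, 0.5, -0.5]
opening: 0.599
t: 12.5
eef_pos: [532.5, -188.7, 113.2]
tcp_rot: [-0.494, 1.567, -0.513]
ft_force: [0.9, 0.6, -0.3]
opening: 0.599
(np.float64(472.6), np.float64(288.9)) (np.int32(28), np.int32(27), np.int32(390)) [ 528.2 -402.4   19. ]
(np.float64(283.5), np.float64(200.6)) (np.int32(25), np.int32(11), np.int32(49)) [ 422.1 -138.1   19. ]
(np.float64(285.0), np.float64(238.6)) (np.int32(12), np.int32(14), np.int32(122)) [ 532.8 -184.9   19. ]
(np.float64(246.5), np.float64(258.1)) (np.int32(13), np.int32(15), np.int32(134)) [ 541.3 -292.    19. ]
(np.float64(201.7), np.float64(273.7)) (np.int32(26), np.int32(25), np.int32(373)) [ 532.4 -403.4   19. ]
[ 530.15388733 -184.77737727  110.2064327 ] 0.5999434473145293
```

View pics/scene4.png

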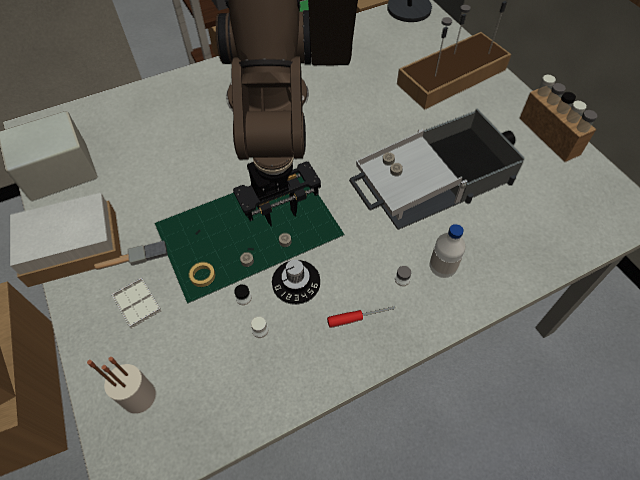

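Two wheels are in the tray at scene (389,158) and (397,169). The next wheel is at scene (285,239), directly below the gripper.

```bash
python3 -m handwheel '[{"travel":[0.5,1,-40],"roll":0},{"travel":[0.5,1,-75],"roll":0},{"travel":[0.5,1,-95],"roll":0},{"travel":[0.5,1,-105],"roll":0},{"travel":[0.5,1,-106],"roll":0},{"travel":[0.5,1,-106],"roll":0}]'; python3 -m handwheel '[{"travel":[0,0,0],"roll":0},{"travel":[0,0,0],"roll":0},{"travel":[0,0,0],"roll":0},{"travel":[0,0,0],"roll":0},{"travel":[0,0,0],"roll":0}]' 1;python3 -m handwheel '[{"travel":[0,0,20],"roll":0},{"travel":[0,0,60],"roll":0},{"travel":[0,0,110],"roll":0},{"travel":[0,0,140],"roll":0},{"travel":[2,40,145],"roll":0},{"travel":[6,84,145],"roll":0},{"travel":[10,130,145],"roll":0},{"travel":[14,175,145],"roll":0}]'
```

```text
t: 13.2
eef_pos: [532.7, -183.3, 7.7]
tcp_rot: [-0.333, 1.57, -0.348]
ft_force: [0.1, 0.6, 0.1]
opening: 0.599
t: 13.7
eef_pos: [532.3, -183.5, 7.1]
tcp_rot: [-0.253, 1.57, -0.268]
ft_force: [-0.9, -0.5, 5.8]
opening: 0.33
t: 14.5
eef_pos: [546.0, -6.8, 151.8]
tcp_rot: [0.548, 1.571, 0.532]
ft_force: [0.5, 0.1, -0.5]
opening: 0.328
```

```bash
python3 -m handwheel '[{"travel":[1,48,0],"roll":0},{"travel":[2,96,0],"roll":0},{"travel":[2,140,0],"roll":0},{"travel":[2,161,-15],"roll":0},{"travel":[2,161,-45],"roll":0},{"travel":[2,161,-55],"roll":0},{"travel":[2,161,-55],"roll":0}]'; python3 -m handwheel '[{"travel":[0,0,0],"roll":0},{"travel":[0,0,-8],"roll":0},{"travel":[0,0,-16],"roll":0},{"travel":[0,0,-22],"roll":0},{"travel":[0,0,-25],"roll":0},{"travel":[0,0,-25],"roll":0},{"travel":[0,0,-25],"roll":0}]'
```

```text
t: 15.2
eef_pos: [547.5, 152.2, 95.5]
tcp_rot: [-2.985, 1.568, -3.001]
ft_force: [0.1, -0.6, 0.1]
opening: 0.327
t: 15.9
eef_pos: [548.2, 152.6, 71.6]
tcp_rot: [1.933, 1.571, 1.918]
ft_force: [0.1, 0.2, -0.5]
opening: 0.33
```

Next wheel is at about (540,-292); delta from here is (-8,-444).

```bash
python3 -m handwheel '[{"travel":[0,0,0],"roll":0},{"travel":[0,0,0],"roll":0},{"travel":[0,0,0],"roll":0},{"travel":[0,0,15],"roll":0},{"travel":[0,0,50],"roll":0},{"travel":[0,0,75],"roll":0},{"travel":[0,-40,80],"roll":0},{"travel":[0,-80,80],"roll":0}]' -0.2; python3 -m handwheel '[{"travel":[-1,-45,0],"roll":0},{"travel":[-2,-92,0],"roll":0},{"travel":[-3,-140,0],"roll":0},{"travel":[-4,-188,0],"roll":0},{"travel":[-5,-236,0],"roll":0},{"travel":[-6,-284,0],"roll":0},{"travel":[-7,-330,-10],"roll":0},{"travel":[-8,-364,-40],"roll":0}]'; python3 - <<'E'
from h import *
for n in('top','scene'):
    im=optics.read_camera(n);cv2.imwrite(f'pics/{n}5.png',im[:,:,::-1])
    for c,s in wheels(im,n): print(c,s,onz(n,*c,19).round(1))
s=env.state();print(s['eef_pos'],s['opening'],s['joints'])
E
```

```text
t: 16.7
eef_pos: [548.5, 72.4, 153.0]
tcp_rot: [0.068, 1.568, 0.055]
ft_force: [-0.2, 0.4, -0.3]
opening: 0.601
t: 17.5
eef_pos: [541.0, -295.0, 113.5]
tcp_rot: [-0.599, 1.565, -0.616]
ft_force: [-0.2, 0.3, -1.2]
opening: 0.6
(np.float64(246.4), np.float64(198.3)) (np.int32(17), np.int32(10), np.int32(61)) [ 370.1 -221.7   19. ]
(np.float64(237.3), np.float64(223.2)) (np.int32(28), np.int32(15), np.int32(65)) [ 433.9 -273.    19. ]
(np.float64(246.6), np.float64(258.1)) (np.int32(13), np.int32(15), np.int32(136)) [ 541.5 -291.8   19. ]
(np.float64(201.7), np.float64(273.7)) (np.int32(26), np.int32(25), np.int32(375)) [ 532.4 -403.4   19. ]
[ 538.48709884 -294.6345505   108.31532111] 0.6039760593711169 [-6.08105076e-01  5.95963224e-01  1.69039263e+00 -3.45931339e-04
  8.58949667e-01 -2.15944173e+00]
```

View pics/scene5.png

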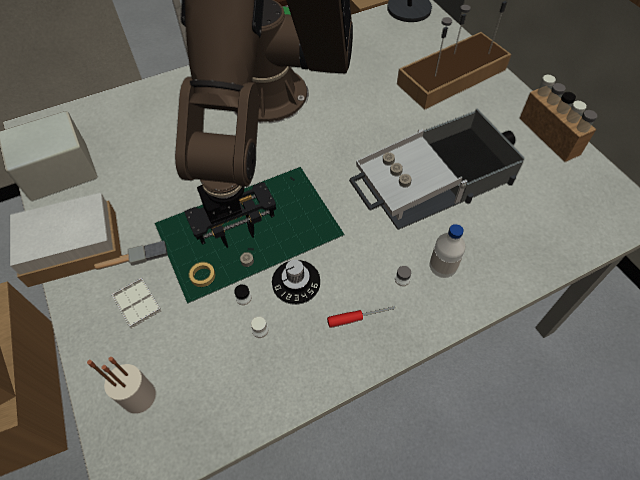

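Three wheels are in the tray. The last one, at scene (247,258), is still in place.

```bash
python3 -m handwheel '[{"travel":[0,0,-40],"roll":0},{"travel":[0,0,-75],"roll":0},{"travel":[0,0,-95],"roll":0},{"travel":[0,0,-105],"roll":0},{"travel":[0,0,-106],"roll":0},{"travel":[0,0,-106],"roll":0}]'; python3 -m handwheel '[{"travel":[0,0,0],"roll":0},{"travel":[0,0,0],"roll":0},{"travel":[0,0,0],"roll":0},{"travel":[0,0,0],"roll":0},{"travel":[0,0,0],"roll":0}]' 1;python3 -m handwheel '[{"travel":[0,0,20],"roll":0},{"travel":[0,0,60],"roll":0},{"travel":[0,0,110],"roll":0},{"travel":[0,0,140],"roll":0},{"travel":[2,40,145],"roll":0},{"travel":[6,84,145],"roll":0},{"travel":[10,130,145],"roll":0},{"travel":[14,175,145],"roll":0}]'
```

```text
t: 18.2
eef_pos: [540.7, -291.4, 6.6]
tcp_rot: [-0.487, 1.57, -0.502]
ft_force: [-0.2, 0.5, 1.1]
opening: 0.606
t: 18.7
eef_pos: [540.3, -291.5, 6.1]
tcp_rot: [-0.356, 1.57, -0.372]
ft_force: [-0.6, 0.1, 4.9]
opening: 0.328
t: 19.5
eef_pos: [553.9, -114.8, 150.8]
tcp_rot: [0.398, 1.571, 0.382]
ft_force: [0.9, -0.2, 0.2]
opening: 0.33
```

Target is (590,153), so the delta from the commanded pose (554,-116.5) is (36,269).

```bash
python3 -m handwheel '[{"travel":[6,45,0],"roll":0},{"travel":[12,92,0],"roll":0},{"travel":[18,140,0],"roll":0},{"travel":[25,188,0],"roll":0},{"travel":[32,235,0],"roll":0},{"travel":[36,269,-15],"roll":0},{"travel":[36,269,-45],"roll":0},{"travel":[36,269,-55],"roll":0}]'; python3 -m handwheel '[{"travel":[0,0,0],"roll":0},{"travel":[0,0,-8],"roll":0},{"travel":[0,0,-16],"roll":0},{"travel":[0,0,-22],"roll":0},{"travel":[0,0,-25],"roll":0},{"travel":[0,0,-25],"roll":0},{"travel":[0,0,-25],"roll":0}]'
```

```text
t: 20.3
eef_pos: [588.8, 153.4, 93.2]
tcp_rot: [-2.991, 1.567, -3.004]
ft_force: [-0.7, -0.3, -0.2]
opening: 0.326
t: 21.0
eef_pos: [590.3, 152.5, 70.8]
tcp_rot: [0.501, 1.571, 0.485]
ft_force: [-0.6, 0.6, 0.4]
opening: 0.331
```

```bash
python3 -m handwheel '[{"travel":[0,0,0],"roll":0},{"travel":[0,0,0],"roll":0},{"travel":[0,0,0],"roll":0},{"travel":[0,0,15],"roll":0},{"travel":[0,0,50],"roll":0},{"travel":[0,0,80],"roll":0},{"travel":[0,-40,90],"roll":-8},{"travel":[0,-80,90],"roll":-16}]' -0.2; python3 -m handwheel '[{"travel":[0,-45,0],"roll":-8},{"travel":[0,-90,0],"roll":-16},{"travel":[0,-130,0],"roll":-24},{"travel":[0,-170,0],"roll":-32},{"travel":[0,-170,0],"roll":-40},{"travel":[0,-170,0],"roll":-48},{"travel":[0,-170,0],"roll":-56},{"travel":[0,-170,0],"roll":-64}]' -1; python3 -m handwheel '[{"travel":[0,0,0],"roll":-8},{"travel":[0,0,0],"roll":-9},{"travel":[0,0,0],"roll":-9}]'; python3 - <<'E'
from h import *
from scipy.spatial.transform import Rotation as R
for n in('top','scene'):
    im=optics.read_camera(n);cv2.imwrite(f'pics/{n}6.png',im[:,:,::-1])
    for c,s in wheels(im,n): print(c,s,onz(n,*c,19).round(1))
s=env.state();print(s['eef_pos'],s['opening'],s['joints'],R.from_euler('xyz',s['tcp_rot']).as_matrix()[:,1])
E
```

```text
t: 21.8
eef_pos: [590.7, 72.5, 162.7]
tcp_rot: [0.333, 1.567, 0.035]
ft_force: [1.2, 0.3, -0.6]
opening: 0.597
t: 22.6
eef_pos: [590.1, -97.6, 160.7]
tcp_rot: [1.601, 1.571, 0.183]
ft_force: [0.0, -0.2, 0.3]
opening: 0.999
t: 22.9
eef_pos: [590.1, -97.4, 160.7]
tcp_rot: [1.255, 1.571, -0.31]
ft_force: [0.1, 0.2, -0.3]
opening: 1.001
(np.float64(472.6), np.float64(288.9)) (np.int32(28), np.int32(27), np.int32(392)) [ 528.2 -402.4   19. ]
(np.float64(201.7), np.float64(273.7)) (np.int32(26), np.int32(25), np.int32(375)) [ 532.4 -403.4   19. ]
[590.1250727  -97.41121881 160.68129614] 1.0001075138693354 [-2.74004488e-01  5.10866036e-01  1.68689058e+00  1.76059889e-05
  9.43779392e-01 -2.79203947e-01] [9.99986535e-01 5.18910615e-03 5.83791674e-05]
```

View pics/scene6.png

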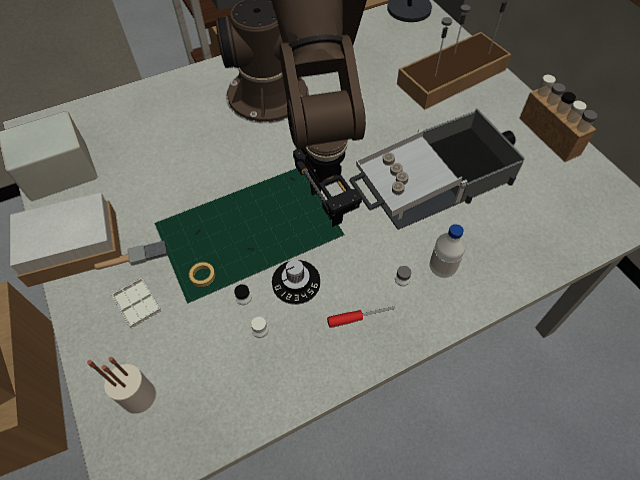

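View pics/top6.png

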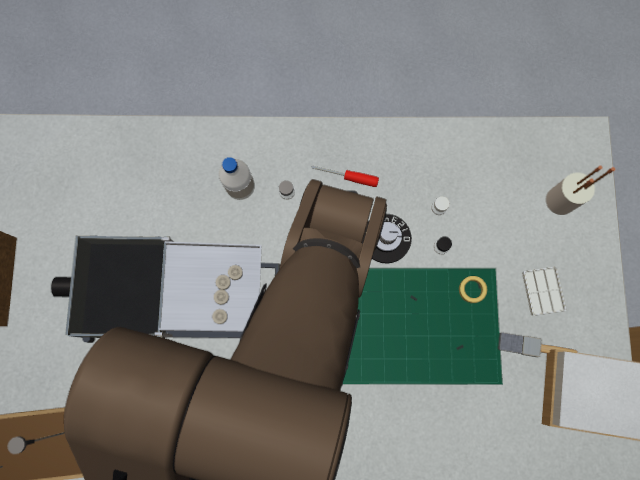

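All four wheels are in the tray: top pixels (220,317), (221,297), (223,282) and (235,272). One has been nudged but is still well inside. Now the collar.

```bash
python3 -m handwheel '[{"travel":[20,-40,0],"roll":0},{"travel":[40,-80,0],"roll":0},{"travel":[60,-113,0],"roll":0},{"travel":[60.4,-113.4,-30],"roll":0},{"travel":[60.4,-113.4,-60],"roll":0},{"travel":[60.4,-113.4,-60],"roll":0}]'; python3 -m handwheel '[{"travel":[0,0,-20],"roll":0},{"travel":[0,0,-40],"roll":0},{"travel":[0,0,-52],"roll":0},{"travel":[0,0,-57],"roll":0},{"travel":[0,0,-57],"roll":0}]'; python3 -m handwheel '[{"travel":[0,0,0],"roll":0},{"travel":[0,0,0],"roll":0},{"travel":[0,0,0],"roll":0},{"travel":[0,0,0],"roll":0},{"travel":[0,0,0],"roll":0},{"travel":[0,0,0],"roll":0},{"travel":[0,0,0],"roll":0}]' 1
```

```text
t: 23.6
eef_pos: [648.7, -210.4, 96.7]
tcp_rot: [-1.987, 1.564, 2.729]
ft_force: [-0.4, 0.3, -0.0]
opening: 1.001
t: 24.1
eef_pos: [650.7, -210.8, 44.0]
tcp_rot: [1.35, 1.571, -0.218]
ft_force: [-0.1, -0.3, 0.6]
opening: 0.997
t: 24.8
eef_pos: [650.3, -210.8, 43.6]
tcp_rot: [-1.771, 1.57, 2.944]
ft_force: [-14.0, -0.5, 4.9]
opening: 0.468
```

```bash
python3 -m handwheel '[{"travel":[-1,0,0],"roll":0},{"travel":[-2,0,0],"roll":0},{"travel":[-2,0,0],"roll":0},{"travel":[-2,0,0],"roll":0}]'
```

```text
t: 25.2
eef_pos: [647.8, -210.7, 43.5]
tcp_rot: [-1.792, 1.569, 2.923]
ft_force: [-5.5, -0.2, 2.3]
opening: 0.415
```

```bash
python3 -m handwheel '[{"travel":[-1,0,0],"roll":0},{"travel":[-1,0,0],"roll":0},{"travel":[-1,0,0],"roll":0}]'
```

```text
t: 25.5
eef_pos: [647.7, -210.8, 43.6]
tcp_rot: [1.508, 1.571, -0.061]
ft_force: [-0.4, 0.2, -0.2]
opening: 0.417
```

```bash
python3 -m handwheel '[{"travel":[0,0,0],"roll":6},{"travel":[0,0,0],"roll":12},{"travel":[0,0,0],"roll":18},{"travel":[0,0,0],"roll":24},{"travel":[0,0,0],"roll":30},{"travel":[0,0,0],"roll":36},{"travel":[0,0,0],"roll":42},{"travel":[0,0,0],"roll":46}]'
```

```text
t: 26.3
eef_pos: [648.4, -210.5, 43.6]
tcp_rot: [0.76, 1.569, -0.002]
ft_force: [3.1, 3.3, -2.1]
opening: 0.415
```

```bash
python3 -m handwheel '[{"travel":[0,0,0],"roll":6},{"travel":[0,0,0],"roll":12},{"travel":[0,0,0],"roll":18},{"travel":[0,0,0],"roll":24},{"travel":[0,0,0],"roll":30},{"travel":[0,0,0],"roll":36},{"travel":[0,0,0],"roll":42},{"travel":[0,0,0],"roll":46}]'; python3 -m handwheel '[{"travel":[0,0,0],"roll":0},{"travel":[0,0,0],"roll":0},{"travel":[0,0,0],"roll":0}]'
```

```text
t: 27.1
eef_pos: [648.7, -209.8, 43.6]
tcp_rot: [0.298, 1.569, 0.34]
ft_force: [5.1, 7.5, -1.4]
opening: 0.416
t: 27.4
eef_pos: [648.7, -209.9, 43.6]
tcp_rot: [0.284, 1.569, 0.321]
ft_force: [4.3, 5.9, -1.9]
opening: 0.414
```

```bash
python3 -m handwheel '[{"travel":[0,0,0],"roll":0},{"travel":[0,0,0],"roll":0},{"travel":[0,0,0],"roll":0},{"travel":[0,0,0],"roll":0},{"travel":[0,0,0],"roll":0},{"travel":[0,0,0],"roll":0}]' -1; python3 -m handwheel '[{"travel":[0,0,20],"roll":0},{"travel":[0,0,50],"roll":0},{"travel":[0,0,95],"roll":0},{"travel":[-40,20,120],"roll":0},{"travel":[-70,60,120],"roll":0},{"travel":[-100,95,120],"roll":0},{"travel":[-130,135,120],"roll":0},{"travel":[-130,180,120],"roll":0}]'; python3 - <<'E'
from h import *
from scipy.spatial.transform import Rotation as R
for n in('top','scene'):
    im=optics.read_camera(n);cv2.imwrite(f'pics/{n}7.png',im[:,:,::-1])
    if n=='scene': cv2.imwrite('pics/cols7.png',cv2.resize(im[245:325,230:340,::-1],None,fx=7,fy=7,interpolation=cv2.INTER_CUBIC))
    else: cv2.imwrite('pics/col7.png',cv2.resize(im[200:275,350:470,::-1],None,fx=6,fy=6,interpolation=cv2.INTER_CUBIC))
s=env.state();print(s['eef_pos'],s['opening'],s['joints'],R.from_euler('xyz',s['tcp_rot']).as_matrix()[:,1])
E
```

```text
t: 28.0
eef_pos: [647.5, -210.9, 43.7]
tcp_rot: [0.786, 1.571, 0.823]
ft_force: [0.3, -0.5, -0.1]
opening: 0.863
t: 28.8
eef_pos: [514.4, -29.9, 164.1]
tcp_rot: [2.948, 1.57, 2.984]
ft_force: [1.4, 0.1, 0.9]
opening: 1.0
[516.63984893 -27.07585538 164.32409905] 1.0010483017825045 [-1.80419043e-01  4.01701056e-01  1.87913052e+00  8.26897077e-04
  8.60390629e-01 -1.79208457e+00] [-4.03192558e-02  9.99186707e-01  5.30506132e-04]
```

View pics/cols7.png

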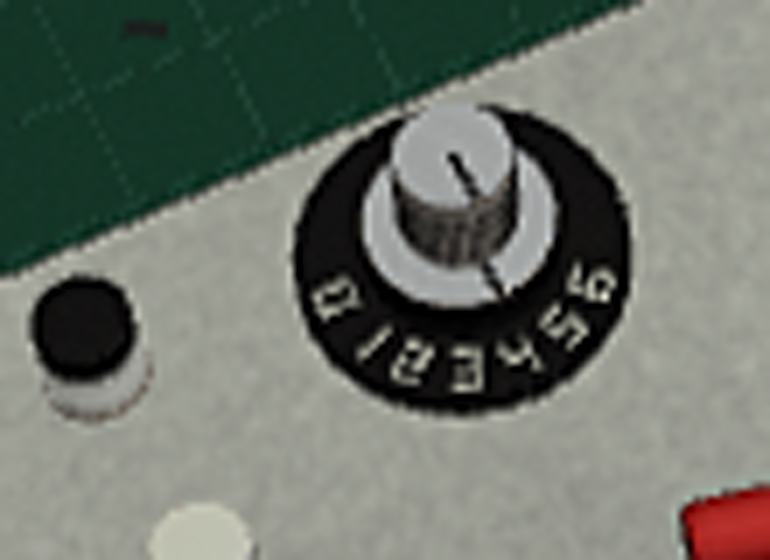

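View pics/col7.png

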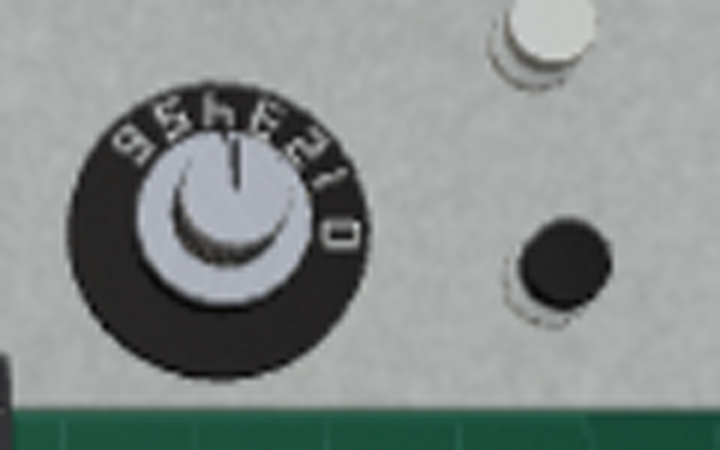

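View pics/top7.png

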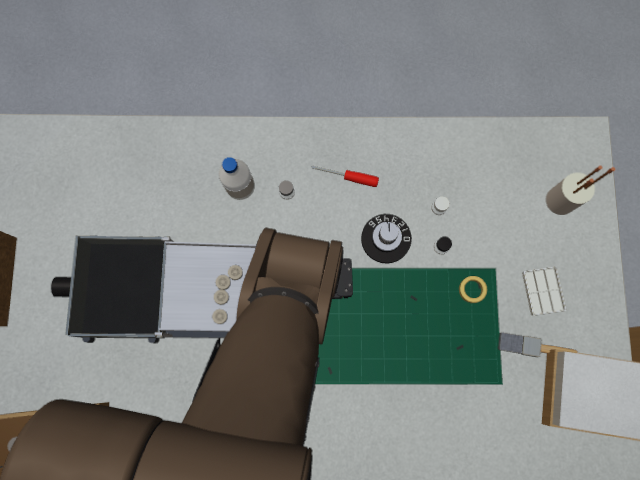

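View pics/scene7.png

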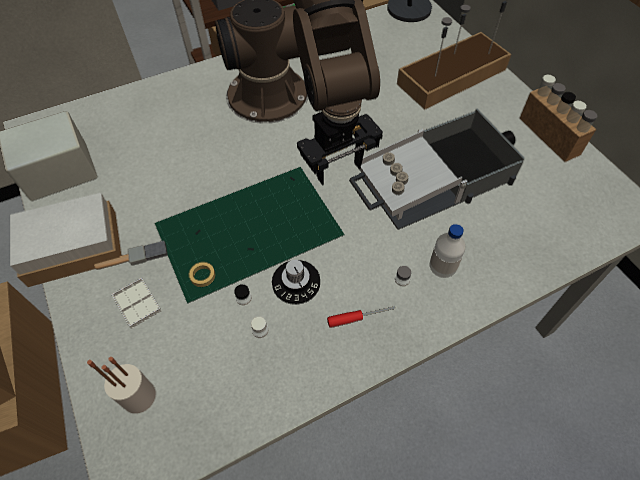

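The pointer line is on 4 in both views, and the jars and other things haven't moved. Next is the handle.

```bash
python3 -m handwheel '[{"travel":[4,30,0],"roll":-3},{"travel":[4,63,0],"roll":-3},{"travel":[4,63,-10],"roll":-3},{"travel":[4,63,-10],"roll":-3},{"travel":[4,63,-10],"roll":-3},{"travel":[4,63,-10],"roll":-3}]' 0.28; python3 - <<'E'
from h import *
from scipy.spatial.transform import Rotation as R
s=env.state();print(s['eef_pos'],s['opening'],s['joints'],R.from_euler('xyz',s['tcp_rot']).as_matrix()[:,1])
E
```

```text
t: 29.5
eef_pos: [521.7, 31.2, 153.7]
tcp_rot: [0.29, 1.571, 0.273]
ft_force: [-0.4, -0.3, 0.3]
opening: 0.549
[521.72612101  31.18416744 153.73873633] 0.5489220222838072 [-6.67283297e-02  4.23056817e-01  1.87760079e+00  1.40633708e-05
  8.40905393e-01 -1.62095446e+00] [1.65788163e-02 9.99862562e-01 8.98103567e-06]
```

```bash
python3 -m handwheel '[{"travel":[1,2.5,0],"roll":0},{"travel":[1,2.5,0],"roll":0},{"travel":[1,2.5,0],"roll":0},{"travel":[1,2.5,-20],"roll":0},{"travel":[1,2.5,-40],"roll":0},{"travel":[1,2.5,-50],"roll":0},{"travel":[1,2.5,-50],"roll":0}]'; python3 - <<'E'
from h import *
for n in('top','scene'):
    im=optics.read_camera(n);cv2.imwrite(f'pics/{n}8.png',im[:,:,::-1])
    if n=='scene': cv2.imwrite('pics/h8.png',cv2.resize(im[110:230,310:470,::-1],None,fx=5,fy=5,interpolation=cv2.INTER_CUBIC))
E
```

```text
t: 30.2
eef_pos: [522.1, 34.6, 102.7]
tcp_rot: [3.055, 1.569, 3.04]
ft_force: [-0.4, 0.4, 0.1]
opening: 0.358
```

View pics/h8.png

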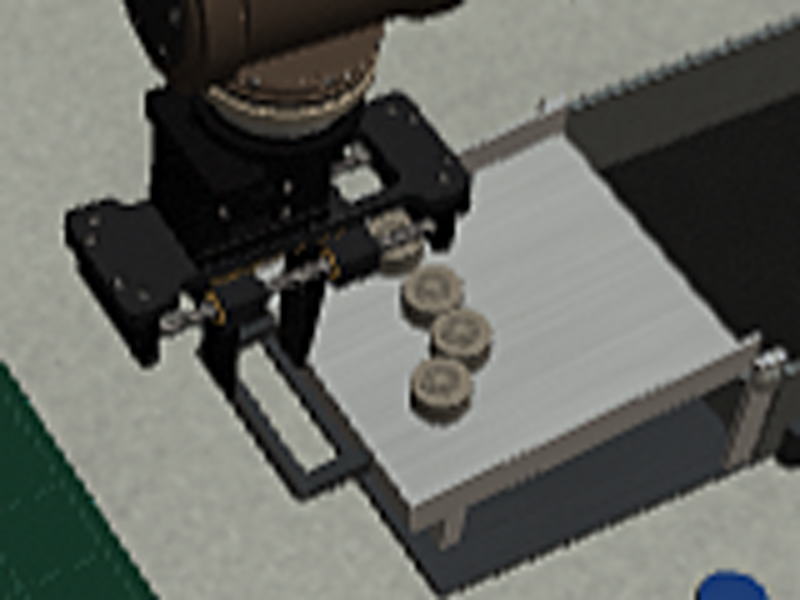

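```bash
python3 -m handwheel '[{"travel":[0,0,-20],"roll":0},{"travel":[0,0,-35],"roll":0},{"travel":[0,0,-48],"roll":0},{"travel":[0,0,-57],"roll":0},{"travel":[0,0,-57],"roll":0}]'; python3 -m handwheel '[{"travel":[0,0,0],"roll":0},{"travel":[0,0,0],"roll":0},{"travel":[0,0,0],"roll":0},{"travel":[0,0,0],"roll":0},{"travel":[0,0,0],"roll":0}]' 1
```

```text
t: 30.8
eef_pos: [522.5, 34.7, 46.4]
tcp_rot: [2.968, 1.57, 2.953]
ft_force: [-0.4, -0.1, -0.0]
opening: 0.358
t: 31.3
eef_pos: [522.8, 35.0, 47.1]
tcp_rot: [0.44, 1.57, 0.425]
ft_force: [-0.0, 5.0, 4.6]
opening: 0.119
```

```bash
python3 -c "
import numpy as np
for i in range(0,23):
    t=.04*i; e=t-.0584; print(round(t,2),round(.015*(239.8-240.2*np.cos(e)),1),round(239.8-240.2*np.cos(e),1),round(240.2*np.sin(e)+14,1))"
```

```text
0.0 0.0 0.0 -0.0
0.04 -0.0 -0.4 9.6
0.08 -0.0 -0.3 19.2
0.12 0.0 0.1 28.8
0.16 0.0 0.8 38.4
0.2 0.0 2.0 47.9
0.24 0.1 3.5 57.4
0.28 0.1 5.5 66.8
0.32 0.1 7.8 76.1
0.36 0.2 10.4 85.4
0.4 0.2 13.5 94.5
0.44 0.3 16.9 103.5
0.48 0.3 20.6 112.3
0.52 0.4 24.7 121.0
0.56 0.4 29.2 129.5
0.6 0.5 34.0 137.8
0.64 0.6 39.1 146.0
0.68 0.7 44.5 153.9
0.72 0.8 50.3 161.6
0.76 0.8 56.3 169.0
0.8 0.9 62.7 176.2
0.84 1.0 69.3 183.2
0.88 1.1 76.2 189.9
```

```bash
python3 -m handwheel '[{"travel":[0,0,9.6],"roll":0},{"travel":[0,0,19],"roll":0},{"travel":[0,0,29],"roll":0},{"travel":[0,1,38],"roll":0},{"travel":[0,2,48],"roll":0},{"travel":[0,3.5,57],"roll":0},{"travel":[0,5.5,67],"roll":0},{"travel":[0,8,76],"roll":0}]'
```

```text
t: 32.1
eef_pos: [522.9, 42.7, 123.7]
tcp_rot: [-0.095, 1.57, -0.11]
ft_force: [4.3, -0.2, -5.5]
opening: 0.12
```

```bash
python3 - <<'E'
from h import *
for n in('top','scene'):
    im=optics.read_camera(n)
    if n=='scene': cv2.imwrite('pics/h9.png',cv2.resize(im[60:240,310:550,::-1],None,fx=3.3,fy=3.3,interpolation=cv2.INTER_CUBIC))
s=env.state();print(s['eef_pos'],s['ft_force'],s['moment'],s['opening'])
E
```

```text
[522.85762805  42.72313142 123.96314626] [ 3.19931661  0.09549606 -4.07153857] [-0.17232721 -0.51332308 -0.02983336] 0.11646510640776055
```

View pics/h9.png

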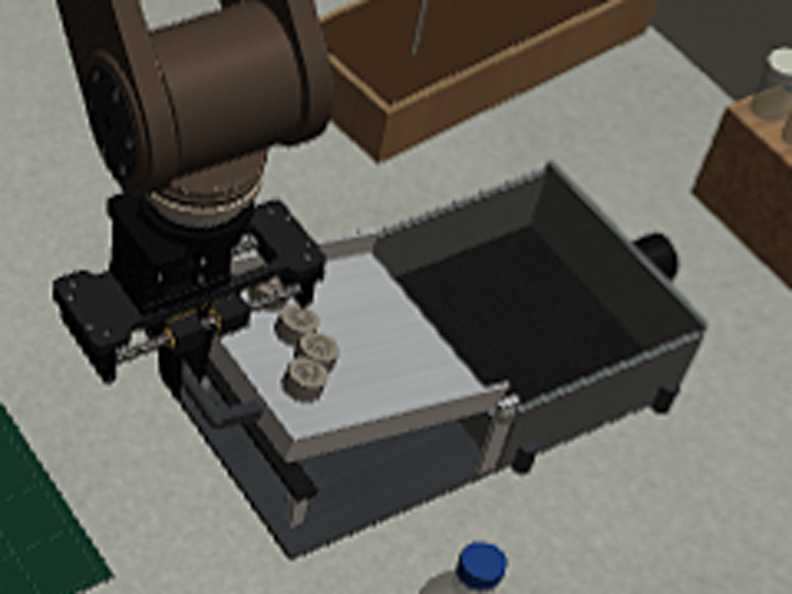

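The tray is following the handle, and the wheels haven't moved yet. I'll keep lifting.

```bash
python3 -m handwheel '[{"travel":[0,2.6,9.3],"roll":0},{"travel":[0,5.7,18.4],"roll":0},{"travel":[0.1,9,27.4],"roll":0},{"travel":[0.2,12.8,36.2],"roll":0},{"travel":[0.3,16.9,45],"roll":0},{"travel":[0.3,21.4,53.4],"roll":0},{"travel":[0.4,26.2,61.7],"roll":0},{"travel":[0.5,31.3,70],"roll":0}]'; python3 -m handwheel '[{"travel":[0,5.4,8],"roll":0},{"travel":[0.2,11.2,15.6],"roll":0},{"travel":[0.2,17.2,23],"roll":0},{"travel":[0.3,23.6,30.2],"roll":0},{"travel":[0.4,30.2,37.2],"roll":0},{"travel":[0.5,35,42],"roll":0},{"travel":[0.5,35,42],"roll":0},{"travel":[0.5,35,42],"roll":0}]'; python3 -m handwheel '[{"travel":[0,0,0],"roll":0},{"travel":[0,0,0],"roll":0},{"travel":[0,0,0],"roll":0},{"travel":[0,0,0],"roll":0},{"travel":[0,0,0],"roll":0}]'
python3 - <<'E'
from h import *
for n in('top','scene'):
    im=optics.read_camera(n)
    cv2.imwrite(f'pics/{n}10.png',im[:,:,::-1])
    if n=='scene': cv2.imwrite('pics/h10.png',cv2.resize(im[60:240,310:550,::-1],None,fx=3.3,fy=3.3,interpolation=cv2.INTER_CUBIC))
s=env.state();print(s['eef_pos'],s['ft_force'],s['moment'],s['opening'])
E
```

```text
t: 33.0
eef_pos: [523.3, 72.6, 193.4]
tcp_rot: [-1.298, 1.568, -1.314]
ft_force: [3.1, -9.0, 0.9]
opening: 0.12
t: 33.8
eef_pos: [523.9, 106.5, 236.5]
tcp_rot: [-1.092, 1.566, -1.107]
ft_force: [-0.7, -17.7, 15.0]
opening: 0.117
t: 34.3
eef_pos: [523.9, 106.4, 236.3]
tcp_rot: [-1.132, 1.566, -1.148]
ft_force: [-1.0, -17.5, 13.9]
opening: 0.119
[523.91755303 106.37516245 236.32388131] [ -1.01386983 -17.78500553  13.81658614] [-3.19923899  0.17770005 -0.00522224] 0.11730774220414127
```

View pics/h10.png

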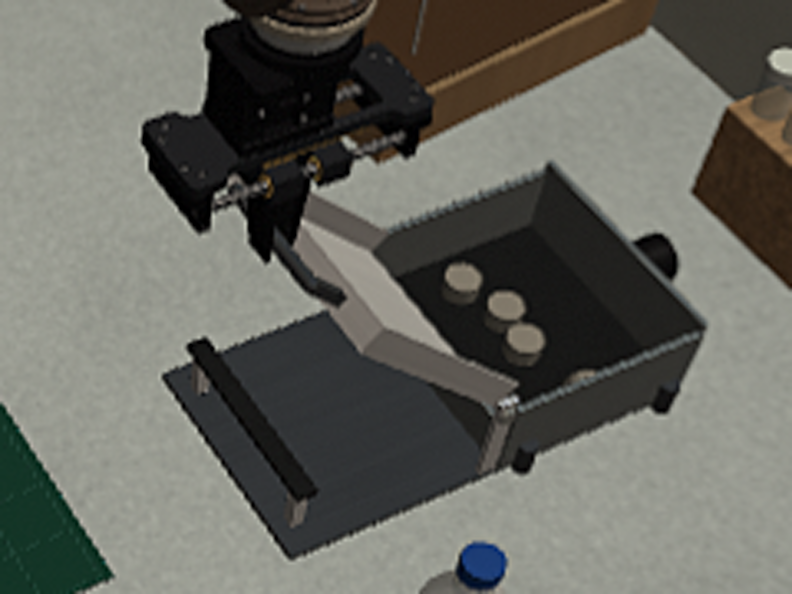

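View pics/top10.png

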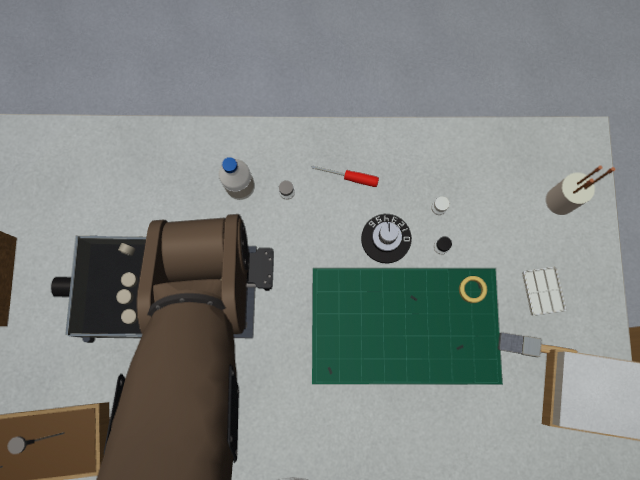

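All four wheels are in the tub, at top pixels (126,248), (128,280), (123,297) and (128,316). Now I'll lower the tray along the same arc.

```bash
python3 -m handwheel '[{"travel":[0,-5,-5],"roll":0},{"travel":[-0.1,-11.6,-12],"roll":0},{"travel":[-0.2,-18,-19],"roll":0},{"travel":[-0.3,-24,-26.4],"roll":0},{"travel":[-0.4,-29.8,-34],"roll":0},{"travel":[-0.5,-35.2,-42],"roll":0},{"travel":[-0.5,-40.3,-50],"roll":0},{"travel":[-0.6,-45,-58.5],"roll":0}]'; python3 -m handwheel '[{"travel":[0,-4.5,-8.5],"roll":0},{"travel":[0,-8.6,-17],"roll":0},{"travel":[-0.1,-12.3,-26],"roll":0},{"travel":[-0.2,-15.7,-35],"roll":0},{"travel":[-0.3,-18.8,-44],"roll":0},{"travel":[-0.3,-21.4,-53.4],"roll":0},{"travel":[-0.4,-23.7,-62.7],"roll":0},{"travel":[-0.4,-25.8,-72],"roll":0}]'; python3 -m handwheel '[{"travel":[0,-1.5,-8],"roll":0},{"travel":[0,-2.7,-16],"roll":0},{"travel":[0,-3.2,-24],"roll":0},{"travel":[0,-3.5,-32],"roll":0},{"travel":[0,-3.5,-39],"roll":0},{"travel":[0,-3.5,-45],"roll":0},{"travel":[0,-3.5,-50],"roll":0},{"travel":[0,-3.5,-50],"roll":0}]'
```

```text
t: 35.2
eef_pos: [523.1, 62.7, 176.4]
tcp_rot: [-1.014, 1.569, -1.03]
ft_force: [2.8, -5.9, 3.0]
opening: 0.117
t: 36.0
eef_pos: [522.6, 38.2, 103.4]
tcp_rot: [1.271, 1.57, 1.255]
ft_force: [4.7, 0.2, -0.5]
opening: 0.118
t: 36.8
eef_pos: [522.5, 34.8, 53.5]
tcp_rot: [2.395, 1.57, 2.38]
ft_force: [4.0, 3.5, -1.9]
opening: 0.12
```

```bash
python3 -m handwheel '[{"travel":[0,0,-2],"roll":0},{"travel":[0,0,-4],"roll":0},{"travel":[0,0,-5],"roll":0},{"travel":[0,0,-5],"roll":0}]'; python3 -m handwheel '[{"travel":[0,0,-1],"roll":0},{"travel":[0,0,-2],"roll":0},{"travel":[0,0,-2],"roll":0},{"travel":[0,0,-2],"roll":0}]'
```

```text
t: 37.2
eef_pos: [522.6, 35.0, 49.6]
tcp_rot: [0.666, 1.57, 0.651]
ft_force: [2.5, 4.6, 6.6]
opening: 0.115
t: 37.6
eef_pos: [522.6, 35.0, 49.3]
tcp_rot: [0.13, 1.569, 0.115]
ft_force: [-5.4, 5.2, 29.7]
opening: 0.119
```

The down force of 29.7 N shows the tray is on its stop. I'll ease off slightly and release with a narrow opening.

```bash
python3 -m handwheel '[{"travel":[0,0,1.2],"roll":0},{"travel":[0,0,1.2],"roll":0},{"travel":[0,0,1.2],"roll":0}]'; python3 -m handwheel '[{"travel":[0,0,0],"roll":0},{"travel":[0,0,0],"roll":0},{"travel":[0,0,0],"roll":0},{"travel":[0,0,0],"roll":0}]' 0.28; python3 -m handwheel '[{"travel":[0,0,10],"roll":0},{"travel":[0,0,30],"roll":0},{"travel":[0,0,60],"roll":0},{"travel":[0,0,100],"roll":0},{"travel":[0,-40,110],"roll":0},{"travel":[0,-85,110],"roll":0},{"travel":[0,-130,110],"roll":0},{"travel":[0,-160,110],"roll":0}]'; python3 -m handwheel '[{"travel":[0,-20,0],"roll":0},{"travel":[0,-20,0],"roll":0},{"travel":[0,-20,0],"roll":0}]'
python3 - <<'E'
from h import *
for n in('top','scene'):
    im=optics.read_camera(n)
    cv2.imwrite(f'pics/{n}11.png',im[:,:,::-1])
s=env.state();print(s['eef_pos'],s['ft_force'],s['opening'],s['t'])
a=cv2.imread('pics/scene0.png');b=cv2.imread('pics/scene11.png');cv2.imwrite('pics/h11.png',cv2.resize(np.hstack([a[100:230,340:540],b[100:230,340:540]]),None,fx=2,fy=2))
E
```

```text
t: 37.9
eef_pos: [522.6, 35.0, 49.4]
tcp_rot: [0.299, 1.57, 0.284]
ft_force: [-0.2, 4.5, 14.5]
opening: 0.121
t: 38.3
eef_pos: [522.2, 34.6, 48.1]
tcp_rot: [3.11, 1.57, 3.094]
ft_force: [-0.5, -0.1, 0.2]
opening: 0.353
t: 39.1
eef_pos: [522.3, -127.8, 159.3]
tcp_rot: [-0.532, 1.57, -0.548]
ft_force: [0.1, -0.5, -0.8]
opening: 0.361
t: 39.4
eef_pos: [522.3, -145.2, 158.7]
tcp_rot: [1.98, 1.57, 1.964]
ft_force: [0.0, -0.9, 0.1]
opening: 0.36
[ 522.45602674 -144.38307889  158.59181913] [ 0.38764798 -0.6081807  -0.07967107] 0.3605379070062128 39.5
```

View pics/h11.png

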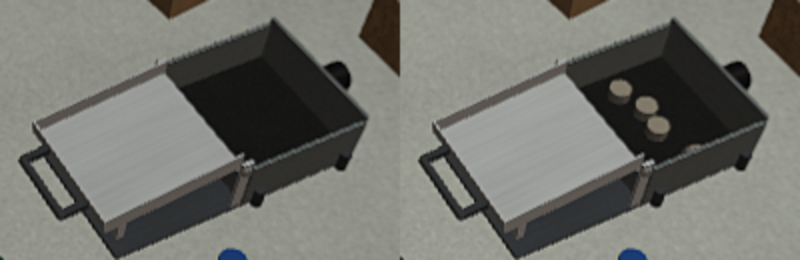

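View pics/top11.png

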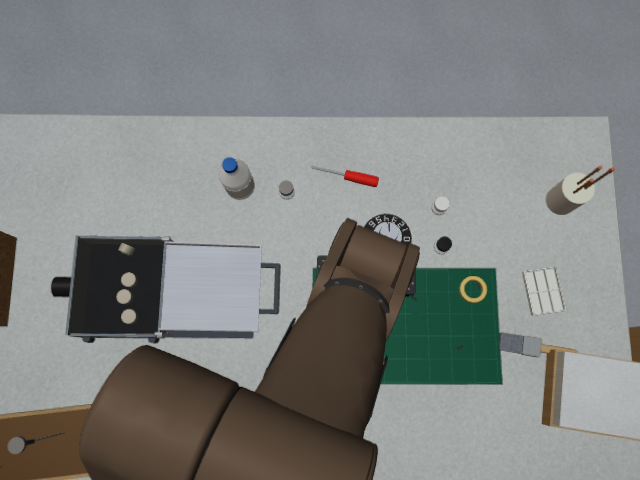

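View pics/scene11.png

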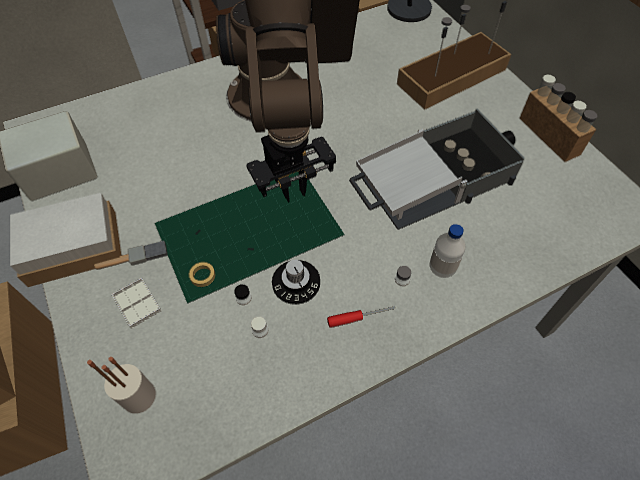

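The tray sits exactly as it did at the start, and all four wheels are in the tub, one of them leaning on edge. The collar still shows 4, and the other things haven't moved.

```bash
python3 -c "
from cell import job; print(job.job_done())"
```

```text
the job is handed in; nothing more can be done
None
```

The job is done and handed in at about 39.5 s. I put all four wheels of the batch in the tray, turned the collar from 0 to 4 and let go of it. I then lifted the tray by its handle to about 0.87 rad until every wheel had slid into the tub, lowered it at about 0.4 rad/s onto its stop, and released it there.

**Last checks:** the final pictures show four wheels in the tub and an empty tray that looks the same as in the starting picture. The collar points to 4 and the other things stand where they were. The gripper is clear and touching nothing.

**Things that did not go exactly to plan:**
- One wheel in the tray was nudged a few centimetres before tilting, but it stayed well away from the open edge.
- One wheel in the tub seems to be leaning on edge near the side wall rather than lying flat.
- The cameras put the collar about 3 mm too far in x. I corrected this by feel; the first squeeze pushed with 14 N.
- The handle bar slipped about 2 mm in the fingers during the lift. I therefore judged "fully down" by contact force, which briefly reached about 30 N on the handle.

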